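Poke a lock cylinder out of the pinning jig with its ejector lever

ROBOT

A 6-joint arm with a two-finger parallel gripper is mounted at the origin on a cart in front of the work surface, level with it; the furniture and walls round the work are solid. World frame = base frame: x ahead of the robot, y to its left, z up, the work surface at z = 0. Lengths are in mm, angles in rad, forces in N, time in s.
With the tool pointing down it reaches from about 350 to 875 mm from the base axis. Payload 4.2 kg.
Tool frame: the origin (TCP) lies midway between the tips of the shut fingers; the grasp point (between the pads) lies 19 mm behind it; z points along the fingers, y is the line along which they close (so a half turn about z gives the same grasp; the last joint's range is limited). The gripper opens to 85 mm and grips with 20 to 120 N. Pads are 22 mm wide; open, the fingers measure 114 mm over their backs; the gripper's body (76 mm by 85 mm) begins 54 mm behind the grasp point. The pads swing forward as they close: fully open they stand 13 mm farther back than shut.
Start: joints at [1.509, 0.385, 0.008, 0, -1.194, -0.259], TCP at [197.046, 593.104, 231.312] pointing down, gripper open.
Joint ranges: [-3.14, 3.14], [-1.21, 2.06], [-1.07, 1.41], [-3.16, 2.05], [-2.99, -0.16], [-3.1, 3.1]. Speed limits (rad/s): [2.79, 2.79, 3.14, 3.14, 3.14, 3.14].

INTERFACE

Orientations are given as a unit quaternion [x, y, z, w].
In Python, from bench import arm gives the robot as it stands. The module is installed in compiled form; this text tells all that it offers.
- The arm moves only by the shell command python3 -m handwheel 'ROWS' [OPENING]. ROWS is JSON, a list of rows, each an object of numbers: "x", "y", "z": the shift along the world's x, y, z each as a share of 20 cm, from -1 to 1; "ax", "ay", "az": the turn, a rotation vector about the world's x, y, z each as a share of 90 degrees, from -1 to 1. In form: [{"x": .., "y": .., "z": .., "ax": .., "ay": .., "az": ..}, ...]. A call has exactly 8 rows; each row shifts and turns the commanded pose from where the row before left it; what a row does not reach is not made up. A row lasts 1/10 s, in which the tool goes at most 50 mm and 8.59 degrees, less where a joint would pass 70% of its speed; a pose out of reach is approached as far as the arm can. A call with a number of a shift or a turn outside -1 to 1 is refused whole. A call with a gripper value outside its range is refused whole. OPENING is the opening, from -1 (shut) to 1 (fully open), set as the call begins (- or left out, the last holds). The fingers move at their own pace and stop on an object; the grip force is fixed at half the most. Time passes only in rows, so rows that do not move let the fingers close, or fill a call up. It gives the time, the measured TCP pose, the force, the opening and the grip force at its end, in the units of the state.
- arm.read_state(): the state, without advancing time (a new reading comes with each control period).
- arm.get_image(name): name is "side" or "top"; returns the picture (400x640x3 uint8, red, green, blue); there is no depth.
- arm.camera_params(name): a dict with "K" (3x3 intrinsics, pixels), "position" and "orientation" of the camera in the world. Camera axes: x right, y down, z forward; pixel columns grow to the right and rows downward; lengths in mm; the calibration is good to about 2 mm. A picture is of the moment at which its call begins. camera_params takes no time and is no camera call.
- arm.job_done(): hands the job in; it is judged then, once.
The state is a dict: "clock": time; "joints": joint angles; "joint_vel": joint speeds; "joint_efforts": joint torques, N m; "position": TCP position; "ee_rot": TCP orientation; "contact_force": force on the tool from outside, world axes, zero at the start; "wrist_torque": the same for the moment, N m; "gripper_width": finger opening in mm; "grasp_force": force on a finger pad.
Only numpy, scipy, OpenCV 4.12 (cv2) and the standard library are available. Lean on these libraries where they do the work, as an engineer would, in place of code of your own. Each camera call takes 0.05 s, during which the arm holds its last target. There are 200 camera calls.

TASK

The silver lock cylinder is pinned and has to come out of the blue pinning jig, where it sits tight and flush in its nest. Swing the jig's latch open to its stop, press the red ejector pad right down so that the ejector pin pokes the cylinder up out of the nest from below, then lift the cylinder out and set it down gently, standing upright with its cam on top, in the free groove of the grey rack beside the brass cylinder. Do not knock over or shift the brass cylinder or the red-sleeved hex key.

Things in the scene. Friction and masses are not known exactly. Their poses are not given: they have to be found in the camera images.
- jig: The pinning jig, fixed; place and yaw (to 0.3 rad) vary. Black base 140x116x10 mm, blue cheeks, black nest block 64 (x) x 106 (y) mm, its top 73 mm above the worktop. Origin: on the worktop under the nest's centre; x away from the red pad, y along the recess towards the latch's pivot, z up.
- nest_floor (a point): Centre of the floor of the nest's recess, 46 mm above the worktop; axes as the jig's. The recess is 18.5 (x) x 64 (y) mm, 27 mm deep, with an 18 x 26 mm access hole here, through which the brass ejector comes up: its head is a saddle (lips 6 mm high) that holds the cylinder upright by its tail.
- latch (a joint): Angle of the steel swing latch, rad: 0 = bar along the jig's y, tip over the cylinder; grows clockwise from above as its tail goes to the jig's +x, to the stop at 1.57. Starts at 0 to 0.35, stays where left. Upright axis at x 0, y +43 mm of the jig, bar underside 78.5 mm above the worktop, 13 mm wide, 6 thick.
- latch_stub (a point): Top centre of the red upright stub on the latch's tail, pushed to turn the latch (about 2 N): 12 mm thick (15 at its rounded head, the top 6 mm), 26 mm tall above the bar, top 110.5 mm above the worktop, 40 mm from the latch's axis. At latch 0 it lies at x 0, y +83 mm of the jig.
- ejector (a joint): Angle of the ejector lever, rad: 0 at rest, 0.40 at its stop (pad fully down). Axle along the jig's y at x -50 mm, 24 mm above the worktop. Lifts the pin 50 mm per rad: at 0.40 the cylinder stands 19 mm higher. Stiff, no spring: needs 6 to 9 N on the pad and stays where left, holding the cylinder up.
- ejector_pad (a point): Centre of the top of the red pad (36 x 32 mm) at the lever's end nearest the robot. At rest at x -115 mm, y 0 of the jig, 47 mm above the worktop, sloping 0.2 rad; fully down 20 mm above the worktop at x -119 mm. Press straight down.
- nickel_cylinder: Silver lock cylinder, 17 (x) x 62 (y) x 37 (z) mm, 0.17-0.29 kg: body 30 mm tall, cam 7 mm higher in its middle. Origin: centre of its rounded underside (tail 10 mm wide, tapering), z up, length along y. At first it stands in the recess along the jig's y, 3 mm of body and the cam proud; raised, 22 mm of it stand out: grip it across its 17 mm.
- rack: Grey plastic cylinder rack, fixed; place and yaw (to 0.35 rad) vary. Block 120 (x) x 84 (y) x 16 mm, origin on the worktop under its centre, with two straight grooves along its y at x -35 mm (free) and x +35 mm (brass cylinder). Each groove is open at both ends, 10 mm deep, 11.6 mm wide, its upper edges cut back at 45 degrees to 19.6 mm.
- rack_groove (a point): Middle of the bottom of the free groove, 6 mm above the worktop; axes as the rack's (y along the groove). The cylinder's underside belongs here.
- brass_cylinder: The finished brass lock cylinder, same shape and size as the silver one, origin at the centre of its underside, standing in the rack's groove at positive x, length along the groove. Leave it alone.
- hex_key: L-shaped hex key with a red sleeve, 34x98x6 mm, lying near the front edge between jig and tray; origin at the centre of the underside. Leave it alone.
Not all that is in view belongs to the job. Leave any black or turquoise look-alike of the nickel_cylinder alone.

How it is judged (in metres and radians):
On the way, in this order (a step that is already met when the one before it is completed fails the run):
1. the latch is swung open, at least 1.2 rad, off the cylinder (value of joint latch above 1.2 rad), for 0.1 s.
2. the ejector is pressed down (at least 0.33 rad) and its pin has poked the cylinder up at least 14 mm, upright in its nest and not held by the fingers (value of joint ejector above 0.33 rad and z of nickel_cylinder in the frame of jig above 0.06 m and horizontal distance between nickel_cylinder and jig below 0.01 m and angle between nickel_cylinder's own z axis and vertical below 0.25 rad and contact force between the fingers and nickel_cylinder below 0.5 N), for 0.2 s.
3. the cylinder is lifted clear of the nest (z of nickel_cylinder in the frame of jig above 0.08 m), for 0.1 s.
At the end, for the whole second after the job is handed in: The silver cylinder stands on the bottom of the rack's free groove (within 4 mm in height, 5 mm across and 20 mm along the groove of its middle), upright within 0.3 rad, released and at rest; the brass cylinder still stands within 20 mm of its place, and the latch is still open (at least 1.2 rad) (x of nickel_cylinder in the frame of rack_groove between -0.005 and 0.005 m and y of nickel_cylinder in the frame of rack_groove between -0.02 and 0.02 m and z of nickel_cylinder in the frame of rack_groove below 0.004 m and angle between each of nickel_cylinder, brass_cylinder's own z axis and vertical below 0.3 rad and linear speed of nickel_cylinder below 0.02 m/s and distance of brass_cylinder from where it was at the start of the episode below 0.02 m and value of joint latch above 1.2 rad); the robot touches nothing.
It fails at once if the silver cylinder is tipped over or dropped beside its places (angle between nickel_cylinder's own z axis and vertical above 0.7 rad or height (world z) of nickel_cylinder below -0.05 m).
It fails at once if the silver cylinder is slammed into the rack (more than 60 N) (contact force between nickel_cylinder and rack above 60 N).
It fails at once if the brass cylinder is knocked over or shifted more than 20 mm (distance of brass_cylinder from where it was at the start of the episode above 0.02 m or angle between brass_cylinder's own z axis and vertical above 0.5 rad).
It fails at once if the hex key is shifted more than 30 mm (distance of hex_key from where it was at the start of the episode above 0.03 m).
It also fails if it takes over 58 s, if anything falls off the work surface, if the arm or the gripper's body presses on something with over 40 N, if the wrist force passes 120 N, or if a joint passes its speed limit or range.

## Working session

There is one attempt and no reset: what is moved stays moved. The work goes in short steps, Python scripts to look and compute and a shell command to move; the robot and the scene stay as the last step left them, time stands still between calls to the robot, and variables do not carry over. Pictures are saved under pics/ and viewed, at most 10 in all, crops included, and the job is handed in when it is done.

```bash
mkdir -p pics; cat > h.py <<'E'
import numpy as np, cv2
from bench import arm
from scipy.spatial.transform import Rotation as R
def cam(n):
    p=arm.camera_params(n); q=p["orientation"]
    return np.array(p["K"]),np.array(p["position"]),R.from_quat(q).as_matrix()
def px2w(n,u,v,z):
    K,t,M=cam(n); d=M@np.linalg.solve(K,[u,v,1]); return t+d*(z-t[2])/d[2]
def w2px(n,P):
    K,t,M=cam(n); c=K@(M.T@(np.array(P,float)-t)); return c[:2]/c[2]
def save(n,f,crop=None,s=1):
    im=arm.get_image(n)[:,:,::-1]
    if crop: a,b,c,d=crop; im=im[b:d,a:c]
    cv2.imwrite(f,cv2.resize(im,None,fx=s,fy=s,interpolation=cv2.INTER_CUBIC)); 
E
python3 - <<'E'
from h import *
save("top","pics/top0.png"); save("side","pics/side0.png")
for n in("top","side"): print(arm.camera_params(n))
print(arm.read_state())
E
```

```text
{'K': array([[514.04273867,   0.        , 310.59660249],
       [  0.        , 514.04273867, 203.170569  ],
       [  0.        ,   0.        ,   1.        ]]), 'position': array([311.95584356, 299.12205264, 941.05355722]), 'orientation': array([-0.6594815 ,  0.74157377, -0.08996639,  0.08401513])}
{'K': array([[398.11474974,   0.        , 322.90133935],
       [  0.        , 398.11474974, 199.78463226],
       [  0.        ,   0.        ,   1.        ]]), 'position': array([ 467.89141117, -365.95368527,  642.27690407]), 'orientation': array([ 0.90989258, -0.03482062,  0.01752037, -0.41300855])}
{'clock': 0.1, 'joints': array([ 1.50856912e+00,  3.85516035e-01,  6.77159975e-03, -4.30364300e-04,
       -1.19399337e+00, -2.58635041e-01]), 'joint_vel': array([ 0.00027789,  0.00030902,  0.0023608 ,  0.00103408,  0.0003283 ,
       -0.00027987]), 'joint_efforts': array([-9.18336918e-04, -3.93322742e+01,  1.88928294e+01,  4.19789806e+00,
       -2.62334732e-03,  2.60027285e-06]), 'position': array([196.91579407, 592.62838406, 230.31326041]), 'ee_rot': array([ 9.87145339e-01, -1.59822080e-01, -1.03868124e-04,  9.85674372e-04]), 'contact_force': array([-0.6204866 , -0.37408194, -1.01168572]), 'wrist_torque': array([-0.00597309,  0.00835327, -0.01744139]), 'grasp_force': 0.0, 'gripper_width': 85.50428543467453}
```

View pics/top0.png

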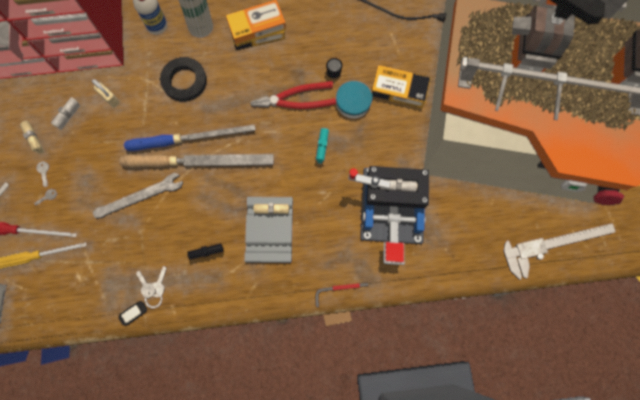

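View pics/side0.png

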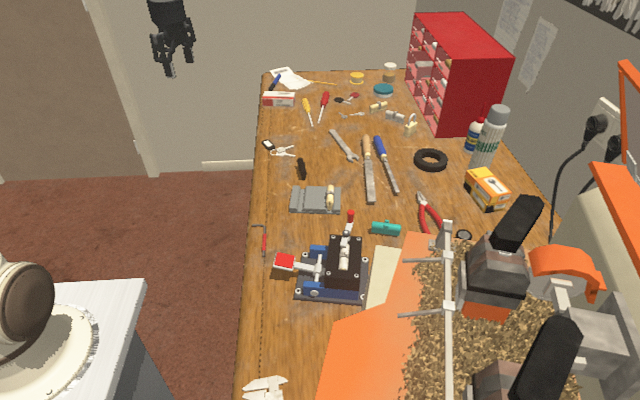

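Top view: jig around (395,205), with its pad at (395,253) and red stub at (353,173). The rack is at (269,230), with the brass cylinder at (270,208) and the hex key at (340,290). Candidates for the silver cylinder:
- In the jig nest at (400,185): silver, as described. This is my choice.
- Black look-alike at (205,252).
- Turquoise look-alike at (322,145).
- Brass cylinder at (270,208).

I'll check with a close crop.

```bash
python3 - <<'E'
from h import *
im=arm.get_image("top")[:,:,::-1]
a=cv2.resize(im[150:280,340:450],None,fx=4.5,fy=4.5,interpolation=cv2.INTER_CUBIC)
b=cv2.resize(im[185:275,235:305],None,fx=4,fy=4,interpolation=cv2.INTER_CUBIC)
cv2.imwrite("pics/jig.png",a)
c=np.zeros((a.shape[0],280,3),np.uint8); c[:b.shape[0]]=b
cv2.imwrite("pics/jr.png",np.hstack([a,c])); print(a.shape)
print(w2px("top",[197,593,230]),px2w("top",353,173,110.5),px2w("top",395,253,47))
E
```

```text
(585, 495, 3)
[ 95.27579292 452.67539579] [564.12986039 202.46241534 110.5       ] [429.62149768 142.08373928  47.        ]
```

View pics/jr.png

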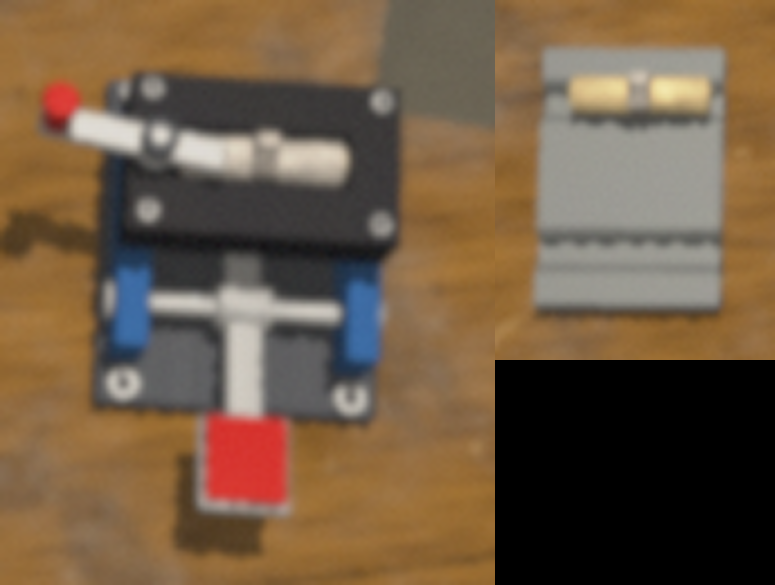

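The crop shows the silver cylinder in the nest with its cam at crop (268,155) and the latch tip over its left end. The stub is at (62,103), the pivot at (158,140) and the pad at (246,460). In the rack crop, brass sits in the upper groove and the free groove's lip lines run at v≈237 and v≈268.

```bash
python3 - <<'E'
from h import *
from scipy.optimize import least_squares
J=lambda u,v:(340+u/4.5,150+v/4.5); K=lambda u,v:(235+(u-495)/4,185+v/4)
print("nadir",w2px("top",[311.96,299.1,0]))
W=lambda p,z:px2w("top",*p,z)[:2]
sc=[W(J(*p),75) for p in((153,88),(382,101),(380,223),(148,210))]
print("screws",sc,np.mean(sc,0)); 
for p,q in((0,1),(3,2),(0,3),(1,2)): d=sc[p]-sc[q]; print(np.linalg.norm(d),np.arctan2(d[1],d[0]))
piv=W(J(158,140),86);stub=W(J(62,103),110);pad=W(J(246,460),47);cam_=W(J(268,155),83)
print("piv",piv,"stub",stub,np.linalg.norm(piv-stub),"pad",pad,"cam",cam_)
d=cam_-pad;print("pad->cam",np.linalg.norm(d),np.arctan2(d[1],d[0]))
c=np.mean(sc,0)
obs=[((-115,0),pad),((0,43),piv),((0,0),cam_),((0,0),c)]
def f(x):
    r=R.from_euler('z',x[2]).as_matrix()[:2,:2]
    return np.ravel([x[:2]+r@np.array(a)-b for a,b in obs])
s=least_squares(f,[*c,0]);print("jig",s.x,f(s.x).round(1))
r=R.from_euler('z',-s.x[2]).as_matrix()[:2,:2]; print("stub in jig rel pivot",r@(stub-s.x[:2])-[0,43], "pivot", r@(piv-s.x[:2]))
rc=[W(K(*p),16) for p in((543,48),(725,48),(722,305),(537,303))]
print("rack",rc,np.mean(rc,0))
for p,q in((0,1),(3,2),(0,3),(1,2)): d=rc[p]-rc[q]; print(np.linalg.norm(d),np.arctan2(d[1],d[0]))
for n,p,z in(("groove hi L",(541,237),16),("hi R",(722,237),16),("lo L",(540,268),16),("lo R",(722,268),16),("brasscam",(639,91),43)):print(n,W(K(*p),z))
print("hex",W((340,290),3),W((318,300),3),W((360,286),3))
E
```

```text
nadir [313.75988356 332.64350631]
screws [array([576.84558601, 160.67303858]), array([560.99851301,  72.50029814]), array([512.40024065,  81.64930472]), array([528.0743111 , 169.81910928])] [544.57966269 121.16043768]
89.58550038799673 1.392967274582199
89.55216870877518 1.394862874356177
49.621445621327496 -0.1853768025157958
49.45196050425947 -0.18607996731388485
piv [552.47628603 163.58515306] stub [564.32154384 201.07170968] 39.31350988804596 pad [431.04398199 142.44893733] cam [542.35773703 121.89757394]
pad->cam 113.19501137274963 -0.18256968473448432
jig [ 5.43869483e+02  1.21373450e+02 -1.86695868e-01] [-0.2  0.3 -0.6  0.   1.5 -0.5 -0.7  0.2]
stub in jig rel pivot [ 5.30361416 39.10950651] pivot [ 0.62219236 43.07572179]
rack [array([569.72489872, 393.81913092]), array([559.75346122, 309.62790196]), array([440.65580481, 323.86812522]), array([451.32007707, 406.75734891])] [505.36356046 358.51812675]
84.77967091071307 1.452907549011138
83.57242432188363 1.4428423074929886
119.10961033592521 -0.10883922465605861
119.9459700061563 -0.11900266155217336
groove hi L [481.13991298 402.37769747]
hi R [471.49516037 320.54447988]
lo L [467.02837844 404.04735746]
lo R [457.37379517 322.0663797 ]
brasscam [537.18696811 349.87865836]
hex [380.56660063 243.29994931] [367.5494702  284.84977257] [383.44715997 206.47923125]
```

```bash
python3 -m handwheel '[{"x":0.16,"y":-0.185,"az":-0.091},{"x":0.16,"y":-0.185,"az":-0.091},{"x":0.16,"y":-0.185,"az":-0.091},{"x":0.16,"y":-0.185,"az":-0.091},{"x":0.16,"y":-0.185,"az":-0.091},{"x":0.16,"y":-0.185,"az":-0.091},{"x":0.16,"y":-0.185,"az":-0.091},{"x":0.16,"y":-0.185,"az":-0.091}]' -1
python3 -m handwheel '[{"x":0.1,"y":-0.11,"az":-0.047},{"x":0.1,"y":-0.11,"az":-0.047},{"x":0.1,"y":-0.11,"az":-0.047},{"x":0.1,"y":-0.11,"az":-0.046},{"x":0,"y":0},{"x":0,"y":0},{"x":0,"y":0},{"x":0,"y":0}]'
python3 - <<'E'
from h import *
s=arm.read_state(); print(s["joints"],s["position"],R.from_quat(s["ee_rot"]).as_matrix()[:,1],s["gripper_width"])
im=arm.get_image("side")[:,:,::-1]; cv2.imwrite("pics/s1.png",cv2.resize(im[140:320,230:430],None,fx=3,fy=3))
E
```

```text
[ 1.50859992e+00  3.85318149e-01  6.92337992e-03 -3.28864381e-04
 -1.19403793e+00 -2.58591789e-01] [196.9285592  592.68037718 230.50722285] [-0.31542936 -0.94894761  0.00166013] 85.26749743936557invalid input at $[0]: expected keys x, y, z, ax, ay, az
invalid input at $[0]: expected keys x, y, z, ax, ay, az
```

View pics/s1.png

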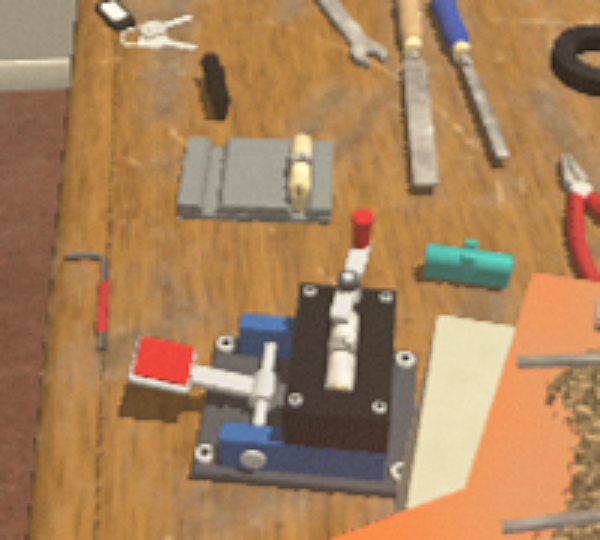

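The side crop shows the silver cylinder in the nest, the stub at crop (362,215) and the pad at (165,362). The arm hasn't moved yet because each row needs all six keys.

```bash
python3 -m handwheel '[{"x":0.16,"y":-0.185,"z":0,"ax":0,"ay":0,"az":-0.091},{"x":0.16,"y":-0.185,"z":0,"ax":0,"ay":0,"az":-0.091},{"x":0.16,"y":-0.185,"z":0,"ax":0,"ay":0,"az":-0.091},{"x":0.16,"y":-0.185,"z":0,"ax":0,"ay":0,"az":-0.091},{"x":0.16,"y":-0.185,"z":0,"ax":0,"ay":0,"az":-0.091},{"x":0.16,"y":-0.185,"z":0,"ax":0,"ay":0,"az":-0.091},{"x":0.16,"y":-0.185,"z":0,"ax":0,"ay":0,"az":-0.091},{"x":0.16,"y":-0.185,"z":0,"ax":0,"ay":0,"az":-0.091}]' -1
python3 -m handwheel '[{"x":0.1,"y":-0.11,"z":0,"ax":0,"ay":0,"az":-0.047},{"x":0.1,"y":-0.11,"z":0,"ax":0,"ay":0,"az":-0.047},{"x":0.1,"y":-0.11,"z":0,"ax":0,"ay":0,"az":-0.047},{"x":0.1,"y":-0.11,"z":0,"ax":0,"ay":0,"az":-0.046},{"x":0,"y":0,"z":0,"ax":0,"ay":0,"az":0},{"x":0,"y":0,"z":0,"ax":0,"ay":0,"az":0},{"x":0,"y":0,"z":0,"ax":0,"ay":0,"az":0},{"x":0,"y":0,"z":0,"ax":0,"ay":0,"az":0}]'
python3 - <<'E'
from h import *
s=arm.read_state(); print(s["joints"],s["position"],R.from_quat(s["ee_rot"]).as_matrix()[:,1:],s["gripper_width"])
E
```

```text
clock: 1.0
position: [453.9, 295.4, 231.4]
ee_rot: [0.742, -0.671, -0.0, -0.0]
contact_force: [-0.3, 0.1, -0.0]
gripper_width: 0.2
grasp_force: 0.0
clock: 1.8
position: [532.5, 209.8, 231.4]
ee_rot: [-0.639, 0.77, 0.0, 0.0]
contact_force: [0.1, -0.2, 0.4]
gripper_width: -0.2
grasp_force: 0.0
[ 6.58300811e-01  2.95328610e-01 -1.24544853e-01 -1.46625833e-04
 -1.15089504e+00 -8.43867062e-01] [532.47127829 209.84177071 231.37751438] [[-9.82820901e-01 -5.98934828e-05]
 [ 1.84561834e-01  1.22936827e-04]
 [ 8.15540137e-05 -9.99999991e-01]] -0.22753284519771808
```

```bash
python3 -m handwheel '[{"x":0,"y":0,"z":-0.174,"ax":0,"ay":0,"az":0},{"x":0,"y":0,"z":-0.174,"ax":0,"ay":0,"az":0},{"x":0,"y":0,"z":-0.174,"ax":0,"ay":0,"az":0},{"x":0,"y":0,"z":-0.174,"ax":0,"ay":0,"az":0},{"x":0,"y":0,"z":0,"ax":0,"ay":0,"az":0},{"x":0,"y":0,"z":0,"ax":0,"ay":0,"az":0},{"x":0,"y":0,"z":0,"ax":0,"ay":0,"az":0},{"x":0,"y":0,"z":0,"ax":0,"ay":0,"az":0}]' -1
python3 -m handwheel '[{"x":0.022,"y":-0.003,"z":0,"ax":0,"ay":0,"az":0},{"x":0.022,"y":-0.003,"z":0,"ax":0,"ay":0,"az":0},{"x":0.022,"y":-0.003,"z":0,"ax":0,"ay":0,"az":0},{"x":0.022,"y":-0.003,"z":0,"ax":0,"ay":0,"az":0},{"x":0.022,"y":-0.005,"z":0,"ax":0,"ay":0,"az":0},{"x":0.022,"y":-0.005,"z":0,"ax":0,"ay":0,"az":0},{"x":0.022,"y":-0.006,"z":0,"ax":0,"ay":0,"az":0},{"x":0.022,"y":-0.006,"z":0,"ax":0,"ay":0,"az":0}]'
python3 -m handwheel '[{"x":0.038,"y":-0.017,"z":0,"ax":0,"ay":0,"az":0},{"x":0.038,"y":-0.017,"z":0,"ax":0,"ay":0,"az":0},{"x":0.026,"y":-0.023,"z":0,"ax":0,"ay":0,"az":0},{"x":0.026,"y":-0.023,"z":0,"ax":0,"ay":0,"az":0},{"x":0.009,"y":-0.019,"z":0,"ax":0,"ay":0,"az":0},{"x":0.009,"y":-0.019,"z":0,"ax":0,"ay":0,"az":0},{"x":-0.004,"y":-0.02,"z":0,"ax":0,"ay":0,"az":0},{"x":0,"y":0,"z":0,"ax":0,"ay":0,"az":0}]'
python3 - <<'E'
from h import *
im=arm.get_image("side")[:,:,::-1]; cv2.imwrite("pics/s2.png",cv2.resize(im[140:320,230:430],None,fx=3,fy=3))
E
```

```text
clock: 2.6
position: [534.1, 210.1, 94.3]
ee_rot: [-0.638, 0.77, -0.0, 0.002]
contact_force: [0.5, 0.5, 0.1]
gripper_width: -0.2
grasp_force: 0.0
clock: 3.4
position: [567.2, 201.3, 91.3]
ee_rot: [-0.638, 0.77, 0.0, -0.002]
contact_force: [-3.5, -1.1, 0.6]
gripper_width: -0.1
grasp_force: 1.6
clock: 4.2
position: [597.7, 174.8, 92.6]
ee_rot: [-0.638, 0.77, -0.0, 0.001]
contact_force: [2.4, 2.7, -0.4]
gripper_width: 0.1
grasp_force: 1.1
```

View pics/s2.png

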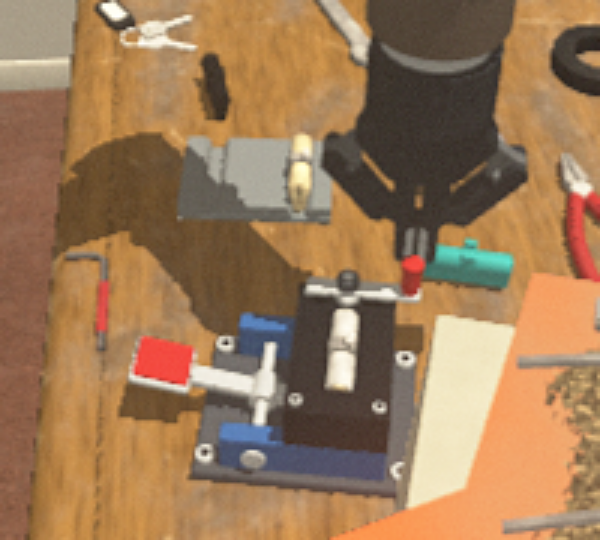

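The crop shows the latch bar swung across the nest along jig x, with the stub at crop (411,275). The latch is open near its stop and the cylinder is free. Next is the pad.

```bash
python3 -m handwheel '[{"x":0,"y":0.03,"z":0.05,"ax":0,"ay":0,"az":0},{"x":0,"y":0,"z":0.25,"ax":0,"ay":0,"az":0},{"x":-0.211,"y":-0.048,"z":0,"ax":0,"ay":0,"az":0},{"x":-0.211,"y":-0.048,"z":0,"ax":0,"ay":0,"az":0},{"x":-0.211,"y":-0.048,"z":0,"ax":0,"ay":0,"az":0},{"x":-0.211,"y":-0.048,"z":0,"ax":0,"ay":0,"az":0},{"x":0,"y":0,"z":-0.2,"ax":0,"ay":0,"az":0},{"x":0,"y":0,"z":-0.2,"ax":0,"ay":0,"az":0}]' -1
python3 -m handwheel '[{"x":0,"y":0,"z":0,"ax":0,"ay":0,"az":0},{"x":0,"y":0,"z":-0.036,"ax":0,"ay":0,"az":0},{"x":0,"y":0,"z":-0.036,"ax":0,"ay":0,"az":0},{"x":0,"y":0,"z":-0.036,"ax":0,"ay":0,"az":0},{"x":0,"y":0,"z":-0.036,"ax":0,"ay":0,"az":0},{"x":0,"y":0,"z":-0.036,"ax":0,"ay":0,"az":0},{"x":0,"y":0,"z":-0.036,"ax":0,"ay":0,"az":0},{"x":0,"y":0,"z":-0.036,"ax":0,"ay":0,"az":0}]'
```

```text
clock: 5.05
position: [427.7, 142.9, 74.4]
ee_rot: [-0.639, 0.77, -0.0, 0.003]
contact_force: [1.4, 0.5, -0.8]
gripper_width: -0.1
grasp_force: 0.0
clock: 5.85
position: [427.4, 142.6, 22.2]
ee_rot: [-0.638, 0.77, 0.0, -0.0]
contact_force: [-5.8, 3.2, 9.6]
gripper_width: 0.2
grasp_force: 5.0
```

```bash
python3 -m handwheel '[{"x":0,"y":0,"z":-0.006,"ax":0,"ay":0,"az":0},{"x":0,"y":0,"z":-0.006,"ax":0,"ay":0,"az":0},{"x":0,"y":0,"z":-0.004,"ax":0,"ay":0,"az":0},{"x":0,"y":0,"z":0,"ax":0,"ay":0,"az":0},{"x":0,"y":0,"z":0,"ax":0,"ay":0,"az":0},{"x":0,"y":0,"z":0,"ax":0,"ay":0,"az":0},{"x":0,"y":0,"z":0,"ax":0,"ay":0,"az":0},{"x":0,"y":0,"z":0,"ax":0,"ay":0,"az":0}]' -1
python3 -m handwheel '[{"x":0,"y":0,"z":0.05,"ax":0,"ay":0,"az":0},{"x":0,"y":0,"z":0.15,"ax":0,"ay":0,"az":0},{"x":0,"y":0,"z":0.2,"ax":0,"ay":0,"az":0},{"x":0,"y":0,"z":0.2,"ax":0,"ay":0,"az":0},{"x":0,"y":0,"z":0.2,"ax":0,"ay":0,"az":0},{"x":0,"y":0,"z":0,"ax":0,"ay":0,"az":0},{"x":0,"y":0,"z":0,"ax":0,"ay":0,"az":0},{"x":0,"y":0,"z":0,"ax":0,"ay":0,"az":0}]' 0.1
python3 - <<'E'
from h import *
s=arm.read_state();print(s["position"],s["gripper_width"])
im=arm.get_image("side")[:,:,::-1]; a=cv2.resize(im[140:320,230:430],None,fx=2,fy=2)
im=arm.get_image("top")[:,:,::-1]; b=cv2.resize(im[140:260,340:440],None,fx=4,fy=4,interpolation=cv2.INTER_CUBIC)
c=np.zeros((480,800,3),np.uint8);c[:360,:400]=a;c[:,400:]=b
cv2.imwrite("pics/s3.png",c)
E
```

```text
clock: 6.65
position: [427.5, 142.7, 20.4]
ee_rot: [-0.638, 0.77, 0.0, 0.0]
contact_force: [-9.0, 2.4, 20.2]
gripper_width: -0.4
grasp_force: 10.6
clock: 7.45
position: [427.2, 141.8, 177.5]
ee_rot: [-0.638, 0.77, 0.0, -0.001]
contact_force: [-0.3, -0.7, -0.1]
gripper_width: 46.8
grasp_force: 0.0
[427.170519   141.80847736 177.54673012] 46.77324038275372
```

View pics/s3.png

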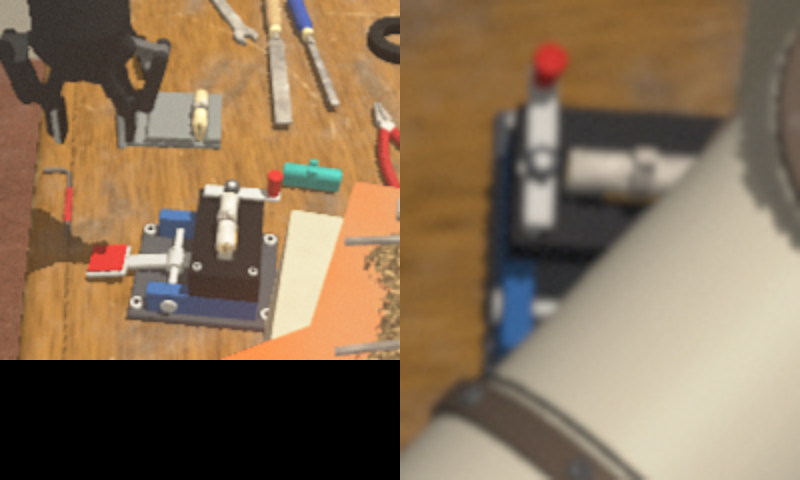

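The cylinder is raised and upright with the latch open. In the top picture the cam is at about (400.8,182), and in the side picture at about (344,240).

```bash
python3 - <<'E'
from h import *
print(px2w("top",400.8,181.5,102),px2w("side",344,239,100))
for P in([544,121.3,102],[544,121.3,95]): print(w2px("top",P),w2px("side",P))
E
```

```text
[542.15415898 122.90107266 102.        ] [548.36765476 138.81975182 100.        ]
[401.55913541 180.3593744 ] [342.79121134 245.39462693]
[400.88248524 181.53286456] [342.65384435 247.97894718]
```

```bash
python3 -m handwheel '[{"x":0.146,"y":-0.025,"z":0,"ax":0,"ay":0,"az":0},{"x":0.146,"y":-0.025,"z":0,"ax":0,"ay":0,"az":0},{"x":0.146,"y":-0.025,"z":0,"ax":0,"ay":0,"az":0},{"x":0.146,"y":-0.025,"z":0,"ax":0,"ay":0,"az":0},{"x":0,"y":0,"z":-0.1,"ax":0,"ay":0,"az":0},{"x":0,"y":0,"z":-0.1,"ax":0,"ay":0,"az":0},{"x":0,"y":0,"z":0,"ax":0,"ay":0,"az":0},{"x":0,"y":0,"z":0,"ax":0,"ay":0,"az":0}]'
python3 - <<'E'
from h import *
s=arm.read_state();print(s["position"],s["gripper_width"])
im=arm.get_image("side")[:,:,::-1]; cv2.imwrite("pics/s4.png",cv2.resize(im[200:300,290:400],None,fx=5,fy=5,interpolation=cv2.INTER_CUBIC))
E
```

```text
clock: 8.35
position: [544.5, 122.1, 137.7]
ee_rot: [-0.638, 0.77, -0.0, -0.001]
contact_force: [-0.0, -0.4, 0.2]
gripper_width: 46.8
grasp_force: 0.0
[544.47263403 122.0695155  137.69230794] 46.79996726623042
```

View pics/s4.png

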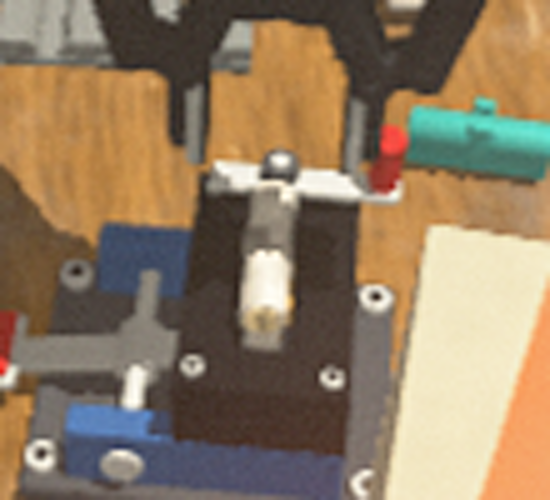

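The fingers at crop (190,110) and (365,110) straddle the cylinder at (270,240) and are centred on it. I'll descend and grip.

```bash
python3 -m handwheel '[{"x":0,"y":0,"z":-0.0625,"ax":0,"ay":0,"az":0},{"x":0,"y":0,"z":-0.0625,"ax":0,"ay":0,"az":0},{"x":0,"y":0,"z":-0.0625,"ax":0,"ay":0,"az":0},{"x":0,"y":0,"z":-0.0625,"ax":0,"ay":0,"az":0},{"x":0,"y":0,"z":-0.03,"ax":0,"ay":0,"az":0},{"x":0,"y":0,"z":-0.0325,"ax":0,"ay":0,"az":0},{"x":0,"y":0,"z":0,"ax":0,"ay":0,"az":0},{"x":0,"y":0,"z":0,"ax":0,"ay":0,"az":0}]'
python3 -m handwheel '[{"x":0,"y":0,"z":0,"ax":0,"ay":0,"az":0},{"x":0,"y":0,"z":0,"ax":0,"ay":0,"az":0},{"x":0,"y":0,"z":0,"ax":0,"ay":0,"az":0},{"x":0,"y":0,"z":0,"ax":0,"ay":0,"az":0},{"x":0,"y":0,"z":0,"ax":0,"ay":0,"az":0},{"x":0,"y":0,"z":0,"ax":0,"ay":0,"az":0},{"x":0,"y":0,"z":0,"ax":0,"ay":0,"az":0},{"x":0,"y":0,"z":0,"ax":0,"ay":0,"az":0}]' -1
```

```text
clock: 9.2
position: [544.9, 122.4, 76.1]
ee_rot: [-0.638, 0.77, -0.0, 0.0]
contact_force: [0.4, -0.1, 0.1]
gripper_width: 46.8
grasp_force: 0.0
clock: 10.0
position: [544.9, 122.4, 76.3]
ee_rot: [-0.638, 0.77, -0.0, 0.0]
contact_force: [-1.8, 1.1, 4.0]
gripper_width: 15.3
grasp_force: 58.8
```

```bash
python3 -m handwheel '[{"x":0,"y":0,"z":0.03,"ax":0,"ay":0,"az":0},{"x":0,"y":0,"z":0.03,"ax":0,"ay":0,"az":0},{"x":0,"y":0,"z":0.05,"ax":0,"ay":0,"az":0},{"x":0,"y":0,"z":0.1,"ax":0,"ay":0,"az":0},{"x":0,"y":0,"z":0.15,"ax":0,"ay":0,"az":0},{"x":0,"y":0,"z":0.15,"ax":0,"ay":0,"az":0},{"x":0,"y":0,"z":0,"ax":0,"ay":0,"az":0},{"x":0,"y":0,"z":0,"ax":0,"ay":0,"az":0}]'
python3 - <<'E'
from h import *
s=arm.read_state();print(s["position"],s["gripper_width"],s["contact_force"],s["wrist_torque"])
im=arm.get_image("side")[:,:,::-1]; cv2.imwrite("pics/s5.png",cv2.resize(im[140:300,230:400],None,fx=4,fy=3.7,interpolation=cv2.INTER_CUBIC))
E
```

```text
clock: 10.8
position: [544.3, 122.4, 178.4]
ee_rot: [-0.638, 0.77, 0.0, 0.0]
contact_force: [-1.1, 0.4, -2.3]
gripper_width: 14.8
grasp_force: 58.8
[544.29339127 122.35381333 178.35151341] 14.83639118149563 [-1.0637466   0.38046255 -2.33321059] [-0.00550532  0.08072909  0.01913148]
```

View pics/s5.png

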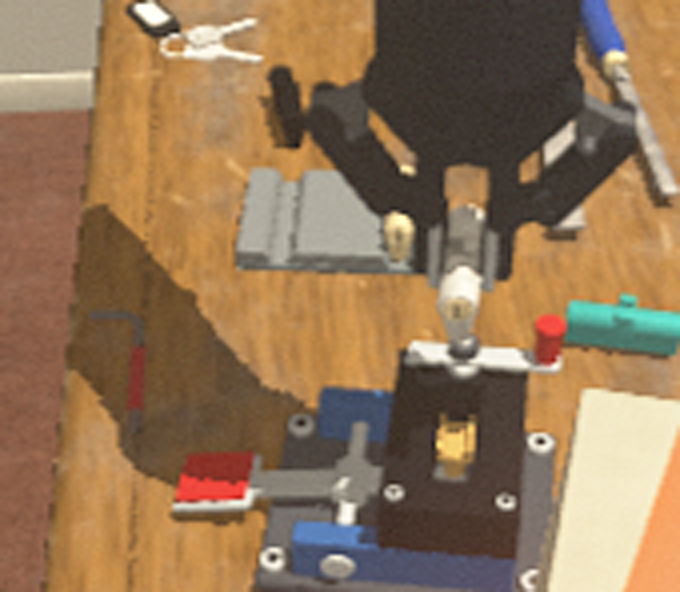

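The silver cylinder is held upright between the pads and clear of the nest. The latch is still open and the rack's free groove is at crop (290,215). I'll refine the rack pose numerically.

```bash
python3 - <<'E'
from h import *
im=cv2.cvtColor(arm.get_image("top"),cv2.COLOR_RGB2GRAY).astype(np.float32)
def warp(o,yaw,xs,ys,z=16):
    r=R.from_euler('z',yaw).as_matrix()[:2,:2]; K,t,M=cam("top")
    X,Y=np.meshgrid(xs,ys,indexing='ij'); P=np.stack([X,Y],-1)@r.T+o
    P=np.dstack([P,np.full(X.shape,z)]).reshape(-1,3); c=(K@(M.T@(P-t).T)); p=(c[:2]/c[2]).astype(np.float32)
    return cv2.remap(im,p[0].reshape(X.shape),p[1].reshape(X.shape),cv2.INTER_CUBIC)
o=np.array([505.4,358.5])
xs=np.arange(-68,69.); ys=np.arange(-50,51.)
# yaw from sharpness of the groove profile
best=max((np.var(np.diff(warp(o,a,np.arange(-70,-10,.5),np.arange(-36,37.)).mean(1))),a) for a in np.arange(-.2,-.03,.005)); print("yaw",best)
p=warp(o,best[1],xs,np.arange(-36,37.)).mean(1)
print("x-profile");print(*[f"{x:.0f}:{v:.0f}" for x,v in zip(xs,p)if x<-15 or x>50])
q=warp(o,best[1],np.arange(-18,15.),ys).mean(0)
print("y-profile");print(*[f"{x:.0f}:{v:.0f}" for x,v in zip(ys,q)if abs(x)>34])
K,t,M=cam("top")
# apparent x in z=16 plane of an edge at height z, rack frame
r=R.from_euler('z',best[1]).as_matrix()[:2,:2]
for x,z in((-60,16),(-60,0),(-44.8,16),(-40.8,12),(-40.8,6),(-29.2,6),(-29.2,12),(-25.2,16),(60,16)):
    P=np.append(o+r@[x,0],z); u=w2px("top",P); print(x,z,(r.T@(px2w("top",*u,16)[:2]-o))[0].round(1))
E
```

```text
yaw (np.float32(7.736159), np.float64(-0.11999999999999994))
x-profile
-68:94 -67:88 -66:81 -65:73 -64:66 -63:65 -62:70 -61:82 -60:96 -59:111 -58:122 -57:129 -56:133 -55:135 -54:135 -53:135 -52:135 -51:135 -50:135 -49:135 -48:135 -47:133 -46:130 -45:126 -44:121 -43:119 -42:119 -41:122 -40:127 -39:131 -38:133 -37:135 -36:134 -35:133 -34:127 -33:121 -32:109 -31:99 -30:90 -29:88 -28:89 -27:96 -26:104 -25:113 -24:121 -23:128 -22:132 -21:134 -20:135 -19:135 -18:135 -17:135 -16:135 51:103 52:101 53:100 54:99 55:99 56:98 57:97 58:95 59:93 60:90 61:87 62:84 63:82 64:80 65:79 66:78 67:77 68:76
y-profile
-50:91 -49:92 -48:92 -47:93 -46:94 -45:96 -44:97 -43:100 -42:103 -41:109 -40:117 -39:124 -38:130 -37:134 -36:136 -35:136 35:133 36:133 37:133 38:134 39:134 40:133 41:131 42:128 43:121 44:113 45:105 46:99 47:96 48:94 49:94 50:94
-60 16 -60.0
-60 0 -62.1
-44.8 16 -44.8
-40.8 12 -41.4
-40.8 6 -42.3
-29.2 6 -30.9
-29.2 12 -29.9
-25.2 16 -25.2
60 16 60.0
```

```bash
python3 -m handwheel '[{"x":-0.061,"y":0.203,"z":0,"ax":0,"ay":0,"az":0.007},{"x":-0.061,"y":0.203,"z":0,"ax":0,"ay":0,"az":0.007},{"x":-0.061,"y":0.203,"z":0,"ax":0,"ay":0,"az":0.007},{"x":-0.061,"y":0.203,"z":0,"ax":0,"ay":0,"az":0.007},{"x":-0.061,"y":0.203,"z":0,"ax":0,"ay":0,"az":0.007},{"x":-0.061,"y":0.203,"z":0,"ax":0,"ay":0,"az":0.007},{"x":0,"y":0,"z":0,"ax":0,"ay":0,"az":0},{"x":0,"y":0,"z":0,"ax":0,"ay":0,"az":0}]'
python3 -m handwheel '[{"x":0,"y":0,"z":-0.15,"ax":0,"ay":0,"az":0},{"x":0,"y":0,"z":-0.15,"ax":0,"ay":0,"az":0},{"x":0,"y":0,"z":-0.15,"ax":0,"ay":0,"az":0},{"x":0,"y":0,"z":-0.12,"ax":0,"ay":0,"az":0},{"x":0,"y":0,"z":-0.08,"ax":0,"ay":0,"az":0},{"x":0,"y":0,"z":-0.05,"ax":0,"ay":0,"az":0},{"x":0,"y":0,"z":0,"ax":0,"ay":0,"az":0},{"x":0,"y":0,"z":0,"ax":0,"ay":0,"az":0}]'
python3 - <<'E'
from h import *
s=arm.read_state();y=R.from_quat(s["ee_rot"]).as_matrix()[:,1];print(s["position"],np.arctan(y[1]/y[0]),s["gripper_width"])
E
```

```text
clock: 11.7
position: [470.2, 366.1, 175.9]
ee_rot: [-0.664, 0.748, -0.0, -0.002]
contact_force: [-1.2, -0.7, -2.5]
gripper_width: 14.7
grasp_force: 58.9
clock: 12.5
position: [472.0, 365.7, 38.4]
ee_rot: [-0.663, 0.749, -0.0, 0.0]
contact_force: [-0.1, -0.5, -2.3]
gripper_width: 14.8
grasp_force: 58.9
[472.00437075 365.67899642  38.42154381] -0.12175420589332077 14.83025887304815
```

```bash
python3 -m handwheel '[{"x":-0.005,"y":0,"z":0,"ax":0,"ay":0,"az":0},{"x":0,"y":0,"z":-0.0125,"ax":0,"ay":0,"az":0},{"x":0,"y":0,"z":-0.0125,"ax":0,"ay":0,"az":0},{"x":0,"y":0,"z":-0.0125,"ax":0,"ay":0,"az":0},{"x":0,"y":0,"z":-0.0125,"ax":0,"ay":0,"az":0},{"x":0,"y":0,"z":-0.0125,"ax":0,"ay":0,"az":0},{"x":0,"y":0,"z":0,"ax":0,"ay":0,"az":0},{"x":0,"y":0,"z":0,"ax":0,"ay":0,"az":0}]'
python3 - <<'E'
from h import *
s=arm.read_state();print(s["position"],s["wrist_torque"])
im=arm.get_image("side")[:,:,::-1]; cv2.imwrite("pics/s6.png",cv2.resize(im[150:230,270:370],None,fx=6,fy=6,interpolation=cv2.INTER_CUBIC))
E
```

```text
clock: 13.3
position: [470.4, 365.9, 25.4]
ee_rot: [-0.663, 0.749, -0.0, -0.0]
contact_force: [0.2, -0.1, -3.1]
gripper_width: 15.1
grasp_force: 58.9
[470.44511482 365.86617281  25.36010315] [ 0.08700011  0.07225009 -0.05155848]
```

View pics/s6.png

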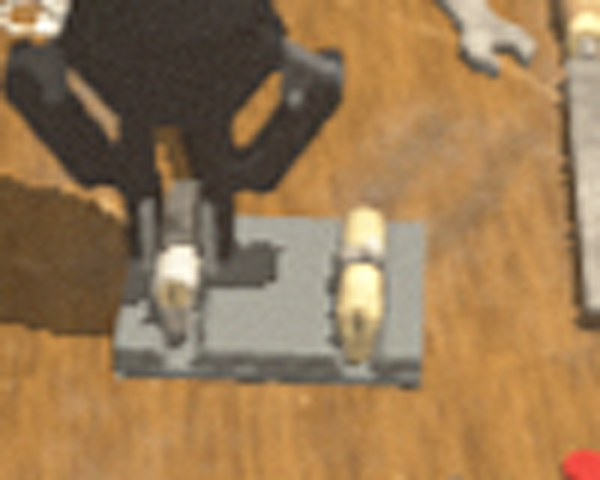

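The silver cylinder's tail at crop (178,335) is lined up over the free groove, and the brass cylinder at (355,290) is untouched. I'll lower on.

```bash
python3 -m handwheel '[{"x":0,"y":0,"z":-0.01,"ax":0,"ay":0,"az":0},{"x":0,"y":0,"z":-0.01,"ax":0,"ay":0,"az":0},{"x":0,"y":0,"z":-0.008,"ax":0,"ay":0,"az":0},{"x":0,"y":0,"z":0,"ax":0,"ay":0,"az":0},{"x":0,"y":0,"z":0,"ax":0,"ay":0,"az":0},{"x":0,"y":0,"z":0,"ax":0,"ay":0,"az":0},{"x":0,"y":0,"z":0,"ax":0,"ay":0,"az":0},{"x":0,"y":0,"z":0,"ax":0,"ay":0,"az":0}]'
```

```text
clock: 14.15
position: [470.5, 365.9, 20.0]
ee_rot: [-0.663, 0.749, -0.0, 0.0]
contact_force: [1.1, -1.1, -2.8]
gripper_width: 14.8
grasp_force: 58.9
```

No contact yet. I'll go 2 mm further and then check the force.

```bash
python3 -m handwheel '[{"x":0,"y":0,"z":-0.005,"ax":0,"ay":0,"az":0},{"x":0,"y":0,"z":-0.005,"ax":0,"ay":0,"az":0},{"x":0,"y":0,"z":0,"ax":0,"ay":0,"az":0},{"x":0,"y":0,"z":0,"ax":0,"ay":0,"az":0},{"x":0,"y":0,"z":0,"ax":0,"ay":0,"az":0},{"x":0,"y":0,"z":0,"ax":0,"ay":0,"az":0},{"x":0,"y":0,"z":0,"ax":0,"ay":0,"az":0},{"x":0,"y":0,"z":0,"ax":0,"ay":0,"az":0}]'
```

```text
clock: 14.95
position: [470.9, 366.3, 18.2]
ee_rot: [-0.663, 0.749, -0.0, 0.001]
contact_force: [3.6, -0.5, -0.6]
gripper_width: 15.0
grasp_force: 59.2
```

```bash
python3 -m handwheel '[{"x":0.003,"y":0,"z":-0.004,"ax":0,"ay":0,"az":0},{"x":0,"y":0,"z":0,"ax":0,"ay":0,"az":0},{"x":0,"y":0,"z":0,"ax":0,"ay":0,"az":0},{"x":0,"y":0,"z":0,"ax":0,"ay":0,"az":0},{"x":0,"y":0,"z":0,"ax":0,"ay":0,"az":0},{"x":0,"y":0,"z":0,"ax":0,"ay":0,"az":0},{"x":0,"y":0,"z":0,"ax":0,"ay":0,"az":0},{"x":0,"y":0,"z":0,"ax":0,"ay":0,"az":0}]'
python3 -m handwheel '[{"x":0,"y":0,"z":0,"ax":0,"ay":0,"az":0},{"x":0,"y":0,"z":0,"ax":0,"ay":0,"az":0},{"x":0,"y":0,"z":0,"ax":0,"ay":0,"az":0},{"x":0,"y":0,"z":0,"ax":0,"ay":0,"az":0},{"x":0,"y":0,"z":0,"ax":0,"ay":0,"az":0},{"x":0,"y":0,"z":0,"ax":0,"ay":0,"az":0},{"x":0,"y":0,"z":0,"ax":0,"ay":0,"az":0},{"x":0,"y":0,"z":0,"ax":0,"ay":0,"az":0}]' 0
python3 -m handwheel '[{"x":0,"y":0,"z":0.05,"ax":0,"ay":0,"az":0},{"x":0,"y":0,"z":0.1,"ax":0,"ay":0,"az":0},{"x":0,"y":0,"z":0.2,"ax":0,"ay":0,"az":0},{"x":0,"y":0,"z":0.2,"ax":0,"ay":0,"az":0},{"x":0,"y":0,"z":0.2,"ax":0,"ay":0,"az":0},{"x":0,"y":0,"z":0,"ax":0,"ay":0,"az":0},{"x":0,"y":0,"z":0,"ax":0,"ay":0,"az":0},{"x":0,"y":0,"z":0,"ax":0,"ay":0,"az":0}]'
python3 - <<'E'
from h import *
im=arm.get_image("side")[:,:,::-1]; a=cv2.resize(im[150:230,275:355],None,fx=5,fy=5,interpolation=cv2.INTER_CUBIC)
im=arm.get_image("top")[:,:,::-1]; b=cv2.resize(im[190:270,230:310],None,fx=5,fy=5,interpolation=cv2.INTER_CUBIC)
cv2.imwrite("pics/s7.png",np.hstack([a,b]))
E
```

```text
clock: 15.75
position: [471.1, 366.2, 17.8]
ee_rot: [-0.663, 0.749, 0.0, 0.0]
contact_force: [0.5, -0.6, 6.3]
gripper_width: 14.9
grasp_force: 59.9
clock: 16.55
position: [471.0, 365.9, 17.1]
ee_rot: [-0.663, 0.749, 0.0, -0.0]
contact_force: [-0.4, -0.3, -0.1]
gripper_width: 42.9
grasp_force: 0.0
clock: 17.35
position: [470.4, 365.3, 166.5]
ee_rot: [-0.663, 0.749, 0.0, -0.001]
contact_force: [-0.5, -0.0, -0.7]
gripper_width: 42.8
grasp_force: 0.0
```

View pics/s7.png

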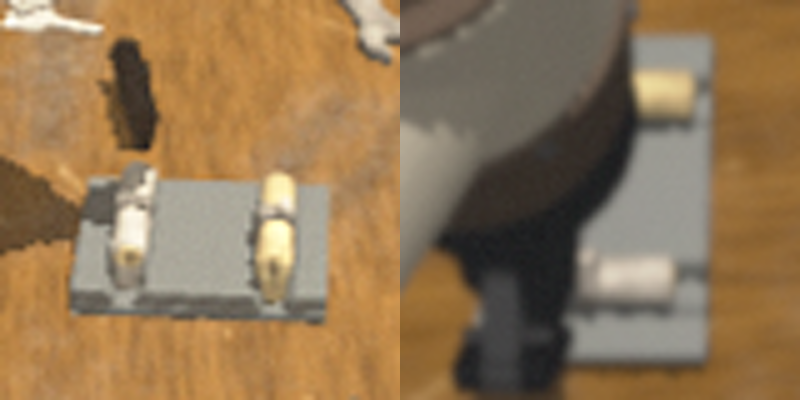

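The last picture shows the silver cylinder upright and seated in the free groove at side crop (130,225), level with the undisturbed brass one at (275,235). The gripper is clear, so I'll hand the job in.

```bash
python3 -c "
from bench import arm
print(arm.job_done())"
```

```text
the job is handed in; nothing more can be done
None
```

The job is handed in at about 17 s of the 58 s allowed: the latch is open, the ejector pad is fully down, and the silver cylinder stands upright in the rack's free groove with the brass cylinder undisturbed and no contact with the hex key; the hand-in call returned no verdict.

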